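Line up a drum pedal's footboard hinge and hold it for pinning

TASK

Pick the loose drum pedal footboard off its wooden rest and bring it to the pedal's heel section, toe pointing away from the black heel plate, with its single hinge knuckle lowered fully home between the two fixed knuckles so that the three holes line up for the hinge pin. Finish while still gripping the footboard and holding it level there, pressed no more than lightly into its cradle: do not let go, do not fit the pin, and leave everything else on the table where it is.

Things in the scene. Friction and masses are not known exactly. Their poses are not given: they have to be found in the camera images.
- footboard_mid (a point): Loose aluminium footboard, 0.2 to 0.45 kg, lying level on a wooden rest. Centre of its channel part (120 long, 50 wide, 18 mm high, open below), where to grip it across the width: upright side flanges, outer faces 50 mm apart, from 9 mm below to 9 mm above this point. x along the board to the toe, y across (parallel to its hinge hole), z up. Starts 25 mm above the table.
- footboard_knuckle (a point): Centre of the footboard's one hinge knuckle: a tube of 18 mm outer diameter, 24 mm long along y with 3 mm tapered ends, dark steel, with an 8 mm hole along y. It lies 85 mm behind footboard_mid (-x) and 3 mm above it. Axes as footboard_mid.
- footboard_toe (a point): Middle of the footboard's front edge, 125 mm ahead of footboard_mid (+x) and 6.5 mm above it. The toe plate (last 65 mm) is 80 mm wide and 5 mm thick with a 60 mm wide, 10 mm high toe stop on it.
- hinge_axis (a point): Point midway between the two fixed knuckles (18 mm diameter, 16 mm long, 28 mm gap between them, tapered lead-in) on the line through their 8 mm holes, 70 mm above the table. y along the holes, x away from the black heel plate (the way the toe must point), z up. Under the gap a 45 degree V cradle, open upwards, carries an 18 mm tube exactly on the hole line.
- heel_base: Fixed heel section of the pedal; may stand left or right, the footboard on the other side. Origin on the table straight under hinge_axis, axes alike. Behind the hole line (-x): black heel plate 105 long, 86 wide, top at 72 mm, its edge 26 mm from the line. In front only a base plate, 8 mm thick, reaching 30 mm out.
- rest_block: Wooden rest 110 x 30 x 30 mm fixed to the table, its long side along x, origin under its centre. It stands inside the footboard's channel; the board lifts straight up off it.
- hinge_pin: Bystander: loose steel hinge pin 70 mm long, 7.5 mm thick, with a square head, lying on the table. Origin under its middle.
- drum_key: Bystander: loose T-shaped steel drum key, 44 x 50 mm, 8 mm high. Origin under the middle of its cross bar.
- beater: Bystander: loose drum beater, a 190 mm steel rod with a white and grey head and a red collar, 44 mm high. Origin under its middle.
- screwdriver: Bystander: loose screwdriver lying on the table. Origin under its middle.
- spanner: Bystander: loose spanner lying on the table. Origin under its middle.
- mug: Bystander: loose blue mug, 80 mm wide, 90 mm high. Origin under its centre.
- oil_can: Bystander: loose green bottle, 44 mm wide, 110 mm high. Origin under its centre.
Things that resemble listed ones, but are neither listed nor needed, are in the scene too. Of the things shaped like the part that bears footboard_mid, the aluminium one is meant.

How it is judged:
By the outcome, as a careful person would: the job done as asked, in the order asked, and still so for the second after the job is handed in, while the arm keeps its last pose, push and grip.
It also fails if it takes over 40 s, if anything falls off the work surface, if the arm or the gripper's body presses on something with over 40 N, if the wrist force passes 120 N, or if a joint passes its speed limit or range.

ROBOT

A 6-joint arm with a two-finger parallel gripper is mounted at the origin on the work surface. World frame = base frame: x ahead of the robot, y to its left, z up, the work surface at z = 0. Lengths are in m, angles in rad, forces in N, time in s.
With the tool pointing down it reaches from about 0.2 to 0.875 m from the base axis. Payload 3.4 kg.
Tool frame: the origin (TCP) lies at the very end of the fingers, on their centre line; the grasp point (between the pads) lies 19 mm behind it (env.pinch_z is the distance from the TCP to the grasp point, in m); z points along the fingers, y is the line along which they close (so a half turn about z gives the same grasp; the last joint's range is limited). The gripper opens to 94 mm and grips with 3 to 60 N. Pads are 16 mm wide; open, the fingers measure 119 mm over their backs; the gripper's body (75 mm by 177 mm) begins 78 mm behind the grasp point.
Start: joints at [1.051, 0.276, 1.505, -0, 1.361, -0.121], TCP at [0.223, 0.53, 0.205] pointing down, gripper open.
Joint ranges: [-2.89, 2.89], [-0.75, 2.08], [0.22, 2.7], [-1.18, 4.32], [0.11, 2.71], [-2.7, 2.7]. Speed limits (rad/s): [2.57, 2.57, 3.14, 3.14, 3.14, 3.14].

INTERFACE

Orientations are given as a unit quaternion [w, x, y, z].
In Python, from rig import readout, vision, job_done, env gives the robot as it stands.
- The arm moves only by the tool jog_arm, never from a script. Its argument "deltas" is a list of rows, each a list of 6 numbers: the shift along the tool's x, y, z in m, then the turn, a rotation vector about the tool's x, y, z in degrees. A call has 1 to 12 rows; each row shifts and turns the commanded pose from where the row before left it, along the tool's axes as they then stand; what a row does not reach is not made up. A row lasts 1/8 s, in which the tool goes at most 62.5 mm and 10.7 degrees, less where a joint would pass 70% of its speed; a pose out of reach is approached as far as the arm can. A call is refused whole if a number of a shift passes 0.0625 or a number of a turn 10.7, either way. A call with a gripper value outside its range is refused whole. "fingers" is the finger opening in m, from 0 to 0.094, set as the call begins (left out, the last holds). The fingers move at their own pace and stop on an object; "newtons" is the grip in N (left out, the last holds). Time passes only in rows, so rows that do not move let the fingers close. It gives the time, the measured TCP pose, the force, the opening and the grip force at its end, in the units of the state.
- readout.read_state(): the state, without advancing time (a new reading comes with each control period).
- vision.snapshot(name): name is "scene" or "top" or "wrist"; returns a dict with "frame" (384x512x3 uint8, blue, green, red), "fx", "fy", "cx", "cy" (pixels), "dist_coeffs" ([k1, k2, p1, p2, k3] as OpenCV has them; the pictures are not rectified), "pose" (4x4, takes a point from camera to world coordinates); the wrist camera has in their place "hand_eye" (4x4, takes a point from camera to tool coordinates, whose origin is the TCP and whose axes are the flange's). Camera axes: x right, y up, looking along -z (the intrinsics and any distortion apply to the point x, -y, -z); pixel columns grow to the right and rows downward; lengths in m; the calibration is good to about 2 mm. A picture is of the moment at which its call begins: read the wrist's pose just before it. There is no depth.
- job_done(): hands the job in; it is judged then, once.
The state is a dict: "clock": time; "qpos": joint angles; "joint_velocities": joint speeds; "effort": joint torques, N m; "tool_pos": TCP position; "eef_rot": TCP orientation; "contact_force": force on the tool from outside, world axes, zero at the start; "wrist_torque": the same for the moment, N m; "finger_gap": opening from 0.0 (shut) to 1.0 (fully open); "gripper_force": force on a finger pad.
Only numpy, scipy, OpenCV 4.12 (cv2) and the standard library are available. Lean on these libraries where they do the work, as an engineer would, in place of code of your own. Each camera call takes 0.05 s, during which the arm holds its last target. There are 200 camera calls.

## Working session

There is one attempt and no reset: what is moved stays moved. The work goes in short steps, Python scripts to look and compute and a tool call to move; the robot and the scene stay as the last step left them, time stands still between calls to the robot, and variables do not carry over. Pictures are saved under pics/ and viewed, at most 10 in all, crops included, and the job is handed in when it is done.

Besides the shell and the picture viewer there is one more tool, called after "Call:" as a command line: name --pt "numbers of a row" for each row, then --argument value for the rest. jog_arm: Moves the arm, as the interface text tells. Its arguments: {"type":"object","properties":{"deltas":{"type":"array","items":{"type":"array","items":{"type":"number"}}},"fingers":{"type":"number"},"newtons":{"type":"number"}},"required":["deltas"]}

```bash
mkdir -p pics; ls
cat > h.py <<'E'
import numpy as np, cv2
from rig import readout, vision, job_done, env
from scipy.spatial.transform import Rotation as R
def snap(n):
    st=readout.read_state(); s=vision.snapshot(n)
    s['K']=np.array([[s['fx'],0,s['cx']],[0,s['fy'],s['cy']],[0,0,1.]]); s['d']=np.array(s['dist_coeffs'],float)
    if 'pose' in s: s['T']=np.array(s['pose'])
    else:
        T=np.eye(4); q=st['eef_rot']; T[:3,:3]=R.from_quat([q[1],q[2],q[3],q[0]]).as_matrix(); T[:3,3]=st['tool_pos']; s['T']=T@np.array(s['hand_eye'])
    return s
def ray(s,uv):
    p=cv2.undistortPoints(np.array(uv,float).reshape(-1,1,2),s['K'],s['d'])[:,0]
    d=np.c_[p[:,0],-p[:,1],-np.ones(len(p))]@s['T'][:3,:3].T
    return s['T'][:3,3],d
def onz(s,uv,z):
    o,d=ray(s,uv); z=np.broadcast_to(z,len(d)); return o+d*((z-o[2])/d[:,2])[:,None]
def proj(s,P):
    P=(np.atleast_2d(P)-s['T'][:3,3])@s['T'][:3,:3]; P=P*[1,-1,-1]
    return cv2.projectPoints(P,np.zeros(3),np.zeros(3),s['K'],s['d'])[0][:,0]
E
python3 - <<'E'
from h import *
import pickle
for n in ['scene','top','wrist']:
    s=snap(n); cv2.imwrite(f'pics/{n}0.png',s['frame']); pickle.dump(s,open(f'{n}0.pkl','wb')); print(n,s['T'].round(3).tolist(),s['fx'],s['d'])
print(readout.read_state())
a=[cv2.imread(f'pics/{n}0.png') for n in ['top','scene']]
cv2.imwrite('pics/top_big.png',cv2.resize(a[0],(800,600),interpolation=cv2.INTER_CUBIC))
cv2.imwrite('pics/scene_big.png',cv2.resize(a[1],(800,600),interpolation=cv2.INTER_CUBIC))
E
```

```text
pics
scene [[-0.633, -0.408, 0.658, 1.293], [0.774, -0.348, 0.529, 0.643], [0.013, 0.844, 0.536, 0.702], [0.0, 0.0, 0.0, 1.0]] 400.987955598389 [-0.00877103  0.          0.          0.          0.        ]
top [[0.025, 0.992, -0.125, 0.391], [-0.999, 0.022, -0.024, -0.0], [-0.021, 0.125, 0.992, 1.217], [0.0, 0.0, 0.0, 1.0]] 412.0931133457767 [-0.13030919  0.          0.          0.          0.        ]
wrist [[0.389, -0.884, -0.259, 0.147], [0.921, 0.373, 0.11, 0.561], [-0.0, -0.282, 0.96, 0.384], [0.0, 0.0, 0.0, 1.0]] 334.7309199454856 [-0.01417611  0.          0.          0.          0.        ]
{'clock': 0.15, 'qpos': array([ 1.05096865e+00,  2.76428120e-01,  1.50578735e+00, -1.09950008e-05,
        1.36071348e+00, -1.21008241e-01]), 'joint_velocities': array([-0.00051975, -0.00129165, -0.00246782,  0.00071888, -0.00170562,
        0.00073298]), 'effort': array([ 7.23481435e-05, -4.04927051e+01, -2.37431377e+01,  7.00755464e-02,
        3.13675613e-02, -8.69132418e-05]), 'tool_pos': array([0.22309915, 0.52951163, 0.20483769]), 'eef_rot': array([-2.05340072e-04,  1.98089607e-01,  9.80183687e-01, -6.35835777e-04]), 'contact_force': array([ 0.67451141, -0.55062023, -1.09663327]), 'wrist_torque': array([ 0.0199739 , -0.04328016, -0.01031127]), 'gripper_force': 0.0, 'finger_gap': 0.9937111134878475}
```

View pics/top_big.png

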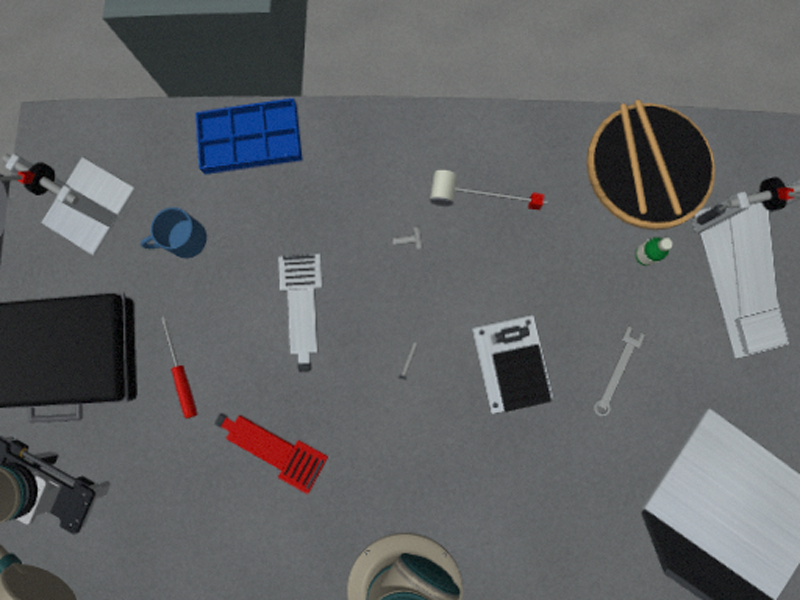

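View pics/scene_big.png

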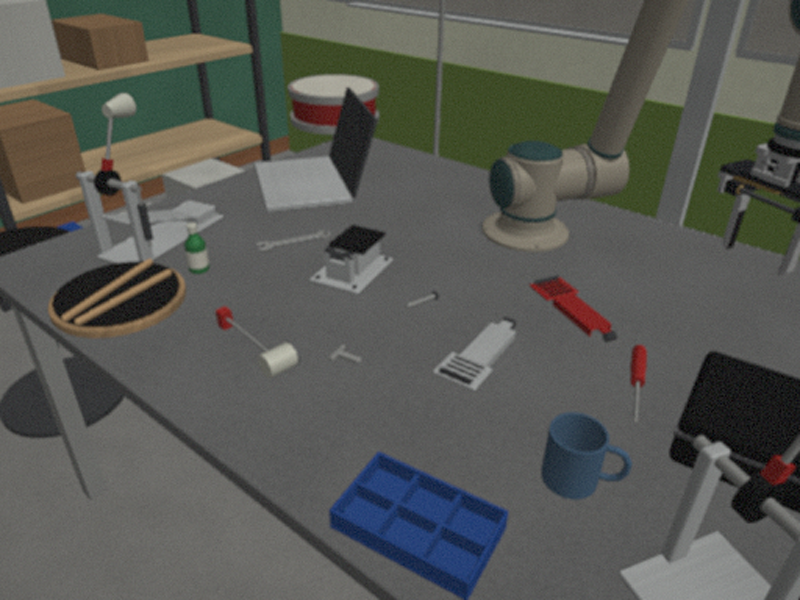

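The top view shows two board-shaped things: the aluminium board at (302,310), its toe slots at the top and its dark knuckle at (305,363), and a red board at (270,450). The aluminium one is meant. The heel base is at (513,365), with its knuckles at (512,333) and the black plate below them. So the toe must point up the image, which is roughly +x. I'll confirm this in an enlarged crop.

Run:
```python
import cv2,numpy as np,pickle
s=pickle.load(open('top0.pkl','rb')); f=s['frame']
a=f[155:245,165:235]; b=f[195:270,295:360]
a=cv2.resize(a,None,fx=6,fy=6,interpolation=cv2.INTER_CUBIC); b=cv2.resize(b,None,fx=6,fy=6,interpolation=cv2.INTER_CUBIC)
c=np.zeros((540,810,3),np.uint8); c[:,:420]=a; c[:450,420:]=b
cv2.imwrite('pics/crop1.png',c[:,:800])
```

```text
(no output)
```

View pics/crop1.png

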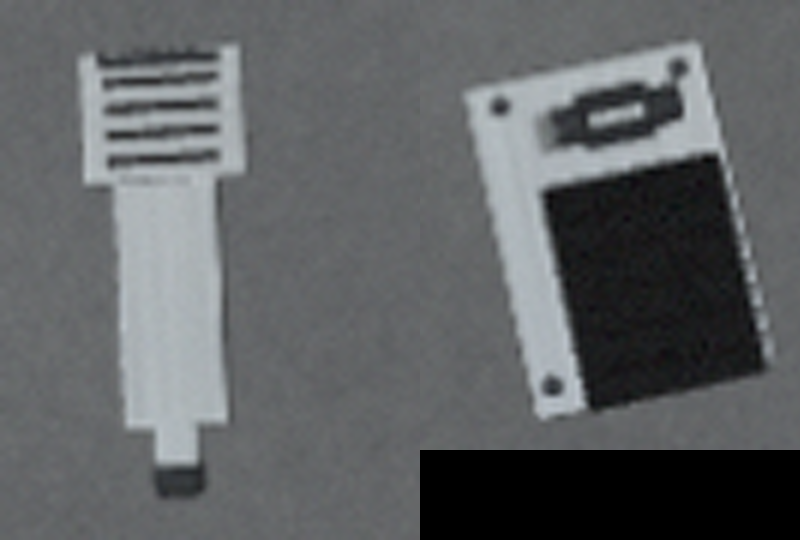

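The crop confirms it: the bare aluminium board has its toe slots at the top and its dark knuckle at crop (180,482). The base knuckles are at crop (615,115), in front of the black plate.

Run:
```python
from h import *
import pickle
from scipy.optimize import least_squares
s=pickle.load(open('top0.pkl','rb'))
a=lambda l:np.array(l,float)/6+[165-.4,155-.4]
b=lambda l:(np.array(l,float)-[420,0])/6+[295-.4,195-.4]
def fit(mod,px,x0):
    def pts(x):
        c,n=np.cos(x[2]),np.sin(x[2]); m=np.array(mod,float)/1000
        return np.c_[x[0]+c*m[:,0]-n*m[:,1],x[1]+n*m[:,0]+c*m[:,1],m[:,2]]
    r=least_squares(lambda x:(proj(s,pts(x))-px).ravel(),x0)
    return r.x,np.round(r.fun,1).reshape(-1,2).tolist()
# board: x fwd,y left
B=fit([[125,40,34],[125,-40,34],[60,40,34],[60,-40,34],[-60,25,34],[-60,-25,34],[-85,0,37]],
 a([[78,55],[240,45],[86,186],[243,174],[125,428],[228,422],[180,480]]),[.4,.15,0])
print('board',B)
H=fit([[-26,43,72],[-26,-43,72],[-131,43,72],[-131,-43,72],[0,30,79],[0,-30,79]],
 b([[543,190],[718,155],[590,410],[766,370],[553,123],[672,98]]),[.4,-.1,0])
print('heel',H)
d=snap('wrist');print(proj(d,[B[0][0],B[0][1],.034]))
```

```text
board (array([0.49467557, 0.20364917, 0.09193191]), [[-0.0, -0.0], [-0.1, -0.3], [-0.4, -0.0], [0.5, 0.0], [0.1, 0.3], [0.1, 0.2], [-0.2, -0.2]])
heel (array([ 0.47595496, -0.17767804,  0.23702737]), [[-1.1, -0.2], [-0.3, -1.1], [-0.4, 0.3], [0.4, 0.2], [0.0, 0.6], [1.2, 0.1]])
[[116.24585625 429.76509531]]
```

Call:
jog_arm --pt "0 0 0 0 0 -9.4" --pt "0 0 0 0 0 -9.4" --pt "0 0 0 0 0 -9.3" --pt "-0.03 -0.0437 0 0 0 0" --pt "-0.03 -0.0437 0 0 0 0" --pt "-0.03 -0.0437 0 0 0 0" --pt "-0.03 -0.0437 0 0 0 0" --pt "-0.03 -0.0437 0 0 0 0" --pt "-0.03 -0.0437 0 0 0 0" --pt "-0.03 -0.0437 0 0 0 0" --pt "-0.03 -0.0437 0 0 0 0" --pt "0 0 0 0 0 0" --fingers 0.094

```text
clock: 1.7
tool_pos: [0.4964, 0.201, 0.2051]
eef_rot: [0.0, -0.043, 0.999, -0.0]
contact_force: [-0.2, 0.3, -0.2]
finger_gap: 1.001
gripper_force: 0.0
```

Run:
```python
from h import *
import pickle
s=snap('wrist');pickle.dump(s,open('w1.pkl','wb'))
st=readout.read_state();print(st['tool_pos'],st['eef_rot'],st['qpos'].round(2))
x,y,t=0.49467557, 0.20364917, 0.09193191
m=np.array([[125,40,34],[125,-40,34],[60,40,34],[60,-40,34],[60,25,34],[60,-25,34],[-60,25,34],[-60,-25,34],[-85,12,37],[-85,-12,37]])/1e3
P=np.c_[x+np.cos(t)*m[:,0]-np.sin(t)*m[:,1],y+np.sin(t)*m[:,0]+np.cos(t)*m[:,1],m[:,2]]
p=proj(s,P);print(p.round(1).tolist())
im=cv2.resize(s['frame'],(800,600),interpolation=cv2.INTER_CUBIC)
for q in p: cv2.circle(im,tuple(int(v) for v in q*800/512),2,(0,0,255),-1)
cv2.imwrite('pics/w1.png',im)
```

```text
[0.49482866 0.202652   0.20506387] [-4.78775326e-04 -4.41726954e-02  9.99023781e-01  1.67827742e-04] [ 0.26  0.22  1.59  0.    1.34 -1.4 ]
[[291.7, 269.8], [223.8, 270.1], [293.2, 218.4], [222.0, 218.8], [279.9, 218.5], [235.3, 218.7], [281.7, 109.1], [232.8, 109.3], [269.3, 83.6], [245.1, 83.7]]
```

View pics/w1.png

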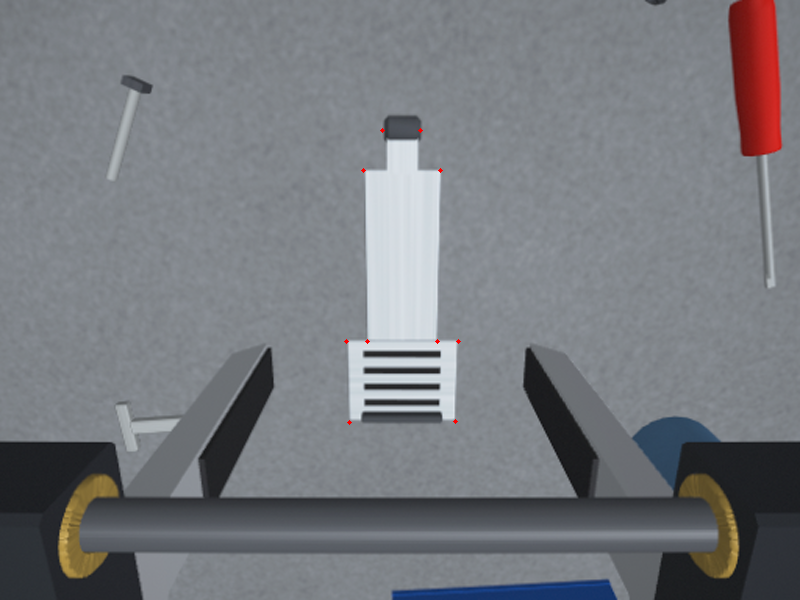

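The projected model (red dots) lies within a pixel of the board's edges, with the knuckle at (402,128). The board pose holds, so I'm descending and gripping.

Call:
jog_arm --pt "0 0.001 0.04 0 0 0" --pt "0 0 0.04 0 0 0" --pt "0 0 0.04 0 0 0" --pt "0 0 0.035 0 0 0" --pt "0 0 0.025 0 0 0" --pt "0 0 0.018 0 0 0" --pt "0 0 0 0 0 0" --pt "0 0 0 0 0 0"

```text
clock: 2.75
tool_pos: [0.4942, 0.2057, 0.0082]
eef_rot: [0.0, -0.046, 0.999, 0.0]
contact_force: [0.1, -0.7, -0.8]
finger_gap: 0.999
gripper_force: 0.0
```

Call:
jog_arm --pt "0 0 0 0 0 0" --pt "0 0 0 0 0 0" --pt "0 0 0 0 0 0" --pt "0 0 0 0 0 0" --pt "0 0 0 0 0 0" --pt "0 0 0 0 0 0" --fingers 0.03 --newtons 40

```text
clock: 3.5
tool_pos: [0.4942, 0.2044, 0.0075]
eef_rot: [-0.0, -0.046, 0.999, -0.0]
contact_force: [-0.9, -2.4, 1.3]
finger_gap: 0.528
gripper_force: 39.9
```

Call:
jog_arm --pt "0 0 -0.01 0 0 0" --pt "0 0 -0.03 0 0 0" --pt "0 0 -0.04 0 0 0" --pt "0 0 -0.04 0 0 0" --pt "0 0 -0.04 0 0 0" --pt "0 0 0 0 0 -4.1" --pt "0 0 0 0 0 -4.1" --pt "0 0 0 0 0 0" --newtons 50

```text
clock: 4.5
tool_pos: [0.4934, 0.2047, 0.1673]
eef_rot: [-0.001, -0.117, 0.993, 0.0]
contact_force: [-0.2, -0.0, -3.6]
finger_gap: 0.528
gripper_force: 49.9
```

Call:
jog_arm --pt "0.0025 -0.02 0 0 0 0" --pt "0.0025 -0.0408 0 0 0 0" --pt "0.0025 -0.0408 0 0 0 0" --pt "0.0025 -0.0408 0 0 0 0" --pt "0.0025 -0.0408 0 0 0 0" --pt "0.0025 -0.0408 0 0 0 0" --pt "0.0025 -0.0408 0 0 0 0" --pt "0.0025 -0.0408 0 0 0 0" --pt "0.0025 -0.0408 0 0 0 0" --pt "0 -0.02 0 0 0 0" --pt "0 0 0 0 0 0" --pt "0 0 0 0 0 0"

```text
clock: 6.0
tool_pos: [0.557, -0.1553, 0.1672]
eef_rot: [-0.0, -0.117, 0.993, 0.001]
contact_force: [0.4, 0.3, -4.9]
finger_gap: 0.527
gripper_force: 49.9
```

Run:
```python
from h import *
import pickle
s=snap('wrist');pickle.dump(s,open('w2.pkl','wb'))
st=readout.read_state();print(st['tool_pos'],st['eef_rot'],st['qpos'].round(2),st['contact_force'],st['wrist_torque'],st['finger_gap'])
cv2.imwrite('pics/w2.png',cv2.resize(s['frame'][0:300,100:400],(800,800),interpolation=cv2.INTER_CUBIC)[:600])
s=snap('top');pickle.dump(s,open('t2.pkl','wb'))
```

```text
[ 0.55705138 -0.15518537  0.1673167 ] [-3.07658654e-04 -1.17549268e-01  9.93066726e-01  7.43017779e-04] [-0.39  0.3   1.56  0.    1.28 -2.2 ] [-0.76627175  0.30659046 -4.00608473] [ 0.01327672  0.14340018 -0.05527824] 0.52816781929401
```

View pics/w2.png

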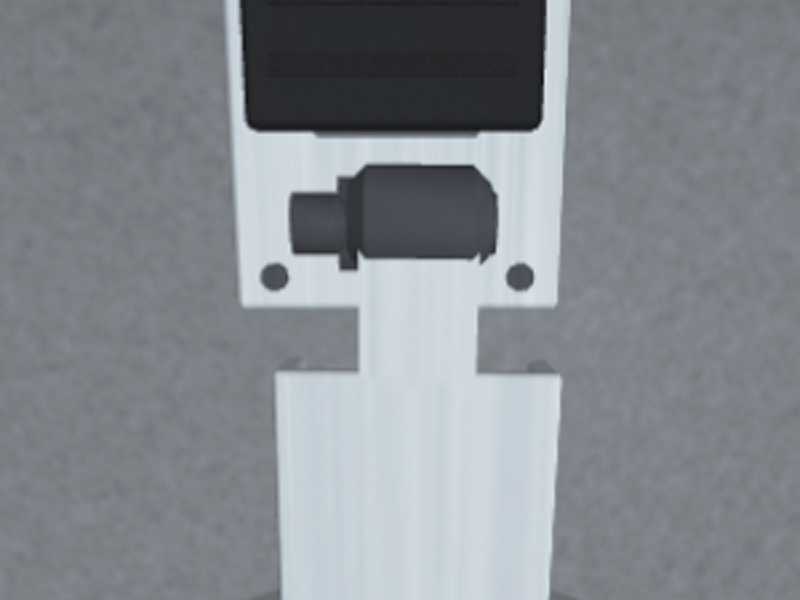

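The view shows the board knuckle at crop (420,213) over the base. The fixed knuckles span x 290–497 at y≈222. The black plate's front edge is at y≈131, x 245–543. The heel is about 6 mm to the image's left of the board, so I'll compute the offset from subpixel edges.

Run:
```python
from h import *
import pickle
from scipy.optimize import least_squares
s=pickle.load(open('w2.pkl','rb')); g=cv2.GaussianBlur(cv2.cvtColor(s['frame'],cv2.COLOR_BGR2GRAY),(3,3),0).astype(float)
def edge(prof,a,b,sign):
    d=np.gradient(prof)[a:b]*sign; i=int(d.argmax()); w=np.clip(d[max(i-2,0):i+3],0,None)
    return a+(np.arange(max(i-2,0),max(i-2,0)+len(w))*w).sum()/w.sum()
C=lambda x,y:(100+x/2.667-.3,y/2.667-.3)
cols=list(range(198,214,3))+list(range(282,300,3))
fe=[(u,edge(g[:,u],44,53,1)) for u in cols]         # black plate front edge
rows=range(8,38,4)
le=[(edge(g[v],186,197,-1),v) for v in rows]; re=[(edge(g[v],300,309,1),v) for v in rows]
be=[(u,edge(g[:,u],109,119,-1)) for u in [194,202,210,218,226,290,298,304]] # base front edge z8 x30
kl=[(edge(g[v],204,213,-1),v) for v in range(76,92,3)]; kr=[(edge(g[v],282,291,1),v) for v in range(78,90,3)]
for n,l in zip(['fe','le','re','be','kl','kr'],[fe,le,re,be,kl,kr]): print(n,np.round(l,1).tolist())
o,_=ray(s,[[0,0]])
def loc(x,uv,z):
    P=onz(s,uv,z)[:,:2]-x[:2]; c,n=np.cos(x[2]),np.sin(x[2]); return P@np.array([[c,-n],[n,c]])
def f(x):
    return np.r_[loc(x,fe,.072)[:,0]+.026,loc(x,le,.072)[:,1]+.043,loc(x,re,.072)[:,1]-.043]*1e3
r=least_squares(f,[.476,-.178,.237],loss='soft_l1');x=r.x;print(x,f(x).round(1))
print('check base edge x',(loc(x,be,.008)[:,0]*1e3).round(1),'knuckle ends',(loc(x,kl,.07)[:,1]*1e3).round(1),(loc(x,kr,.07)[:,1]*1e3).round(1))
# in hand
ce=[(u,edge(g[:,u],134,146,1)) for u in list(range(208,230,4))+list(range(284,306,4))]
st=s['T']@np.linalg.inv(np.array(s['hand_eye']))
q=onz(s,ce,st[2,3]+.019+.009); print('channel end in tool x mm',(((q-st[:3,3])@st[:3,:3])[:,0]*1e3).round(1))
sl=[(edge(g[v],200,212,1),v) for v in range(160,210,10)];sr=[(edge(g[v],302,312,-1),v) for v in range(160,210,10)]
for l in (sl,sr): print('sides tool y',(((onz(s,l,st[2,3]+.028)-st[:3,3])@st[:3,:3])[:,1]*1e3).round(1))
kt=[(u,edge(g[:,u],56,66,-1)) for u in range(240,274,4)]; kb=[(u,edge(g[:,u],92,104,1)) for u in range(240,274,4)]
print('knuckle rows',np.mean(kt,0),np.mean(kb,0), 'tool yaw',np.degrees(np.arctan2(st[1,0],st[0,0]))-180)
for dz in (-.005,0,.005):
  # predicted silhouette rows of the knuckle
  a=np.linspace(0,2*np.pi,73); P=np.c_[.085+.009*np.cos(a),0*a,-(.022+dz)-.009*np.sin(a)]-[0.0004,0,0]
  pr=proj(s,P@st[:3,:3].T+st[:3,3]); print(dz,pr[:,1].min(),pr[:,1].max())
```

```text
fe [[198.0, 48.9], [201.0, 48.9], [204.0, 48.9], [207.0, 48.9], [210.0, 48.9], [213.0, 48.9], [282.0, 48.9], [285.0, 48.9], [288.0, 48.9], [291.0, 48.9], [294.0, 48.9], [297.0, 48.9]]
le [[189.6, 8.0], [189.9, 12.0], [190.1, 16.0], [190.3, 20.0], [190.5, 24.0], [190.6, 28.0], [190.8, 32.0], [191.1, 36.0]]
re [[304.2, 8.0], [304.2, 12.0], [304.0, 16.0], [303.7, 20.0], [303.8, 24.0], [303.5, 28.0], [303.4, 32.0], [303.3, 36.0]]
be [[194.0, 114.7], [202.0, 114.3], [210.0, 114.6], [218.0, 114.6], [226.0, 114.6], [290.0, 114.3], [298.0, 114.6], [304.0, 114.6]]
kl [[208.1, 76.0], [207.9, 79.0], [207.9, 82.0], [208.1, 85.0], [208.2, 88.0], [208.8, 91.0]]
kr [[286.3, 78.0], [286.3, 81.0], [286.2, 84.0], [286.0, 87.0]]
[ 0.47526426 -0.18052906  0.2351331 ] [ 0.   0.   0.  -0.   0.  -0.  -0.   0.  -0.   0.   0.   0.   0.5  0.6
  0.6  0.5  0.6  0.5  0.5  0.6 -0.6 -0.5 -0.5 -0.6 -0.5 -0.6 -0.6 -0.5]
check base edge x [28.2 27.8 28.1 28.2 28.1 27.9 28.2 28.1] knuckle ends [-30.9 -31.1 -31.2 -31.2 -31.1 -30.8] [30.6 30.6 30.6 30.5]
channel end in tool x mm [60.6 60.5 60.4 60.4 60.4 60.4 60.1 60.  59.9 60.  60.1 60. ]
sides tool y [-23.8 -23.8 -23.8 -23.9 -24. ]
sides tool y [24.9 24.9 24.7 24.7 24.6]
knuckle rows [256.          61.06513345] [256.          96.76246176] tool yaw -346.5317787936436
-0.005 63.0943546232985 103.65593402515523
0 62.2996909577447 104.16816035504783
0.005 61.45141668357003 104.71381256258557
```

Call:
jog_arm --pt "0 -0.0028 0 0 0 -0.4" --pt "0 -0.0028 0 0 0 -0.3" --pt "0 0 0.02 0 0 0" --pt "0 0 0.03 0 0 0" --pt "0 0 0.03 0 0 0" --pt "0 0 0.013 0 0 0" --pt "0 0 0 0 0 0" --pt "0 0 0 0 0 0"

```text
clock: 7.1
tool_pos: [0.56, -0.1627, 0.0757]
eef_rot: [0.001, -0.123, 0.992, -0.001]
contact_force: [1.2, -0.0, -5.6]
finger_gap: 0.531
gripper_force: 49.9
```

Run:
```python
from h import *
s=snap('wrist');s2=snap('scene')
st=readout.read_state();print(st['tool_pos'],st['eef_rot'],st['contact_force'])
a=cv2.resize(s['frame'][20:170,156:356],(800,600),interpolation=cv2.INTER_CUBIC)
p=proj(s2,[.50,-.17,.08])[0].astype(int);print(p)
b=cv2.resize(s2['frame'][max(p[1]-45,0):p[1]+45,max(p[0]-60,0):p[0]+60],(800,600),interpolation=cv2.INTER_CUBIC)
c=np.hstack([cv2.resize(a,(400,300)),cv2.resize(b,(400,300))])
cv2.imwrite('pics/w3.png',cv2.resize(c,(800,300)))
cv2.imwrite('pics/w3.png',np.vstack([a[:330],cv2.resize(b[50:-50],(432,270))[:, :] if 0 else np.pad(cv2.resize(b,(360,270)),((0,0),(0,440),(0,0)))]))
```

```text
[ 0.55989983 -0.16268465  0.0757645 ] [ 1.19982355e-03 -1.23213614e-01  9.92379250e-01 -6.25122698e-04] [ 0.68714673 -0.48695282 -4.72676701]
[212 162]
```

View pics/w3.png

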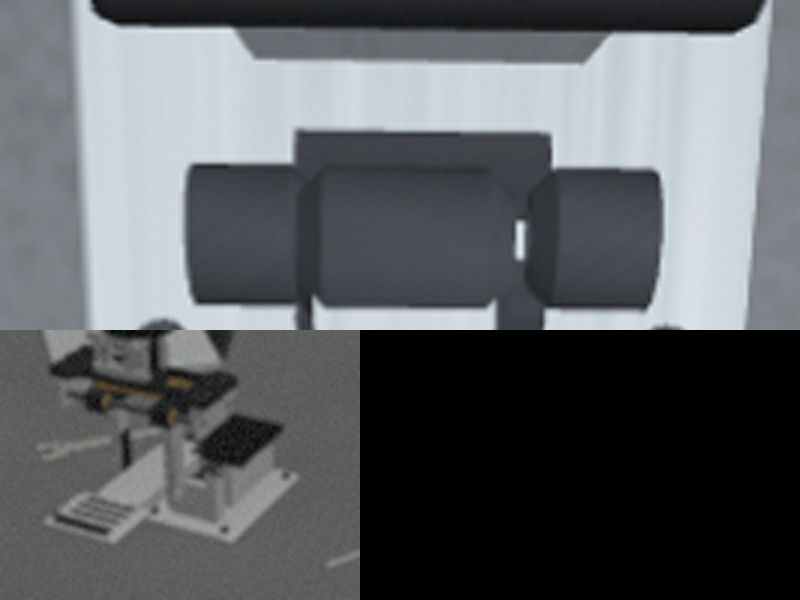

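The view shows the board knuckle centred at crop x≈406 and the fixed knuckles spanning 187–662, centre 424. The board therefore needs about +2.3 mm along tool y, which agrees with the TCP reading against the target. I'll solve the x offset from the silhouettes.

Run:
```python
from h import *
from scipy.optimize import brentq
s=snap('wrist');st=readout.read_state();print(st['tool_pos'])
g=cv2.GaussianBlur(cv2.cvtColor(s['frame'],cv2.COLOR_BGR2GRAY),(3,3),0).astype(float)
T=s['T']@np.linalg.inv(np.array(s['hand_eye']))
def edge(prof,a,b,sign):
    d=np.gradient(prof)[a:b]*sign; i=int(d.argmax()); w=np.clip(d[max(i-2,0):i+3],0,None)
    return a+(np.arange(max(i-2,0),max(i-2,0)+len(w))*w).sum()/w.sum()
def xt(rows,z,y,fn):
    a=np.linspace(0,2*np.pi,181)
    def f(x):
        C=T[:3,3]+T[:3,:3]@np.array([x,y,0]); C[2]=z
        ax=np.array([T[0,0],T[1,0],0]);ax/=np.linalg.norm(ax)
        P=C+.009*(np.cos(a)[:,None]*ax+np.sin(a)[:,None]*np.array([0,0,1])); return fn(proj(s,P)[:,1])-rows
    return brentq(f,.03,.14)*1e3
m=lambda us,a,b,sg:np.mean([edge(g[:,u],a,b,sg) for u in us])
L=range(206,228,4);Rr=range(295,318,4);B=range(240,276,4)
for n,us,y in(('L',L,-.02),('R',Rr,.02)):
    t,b=m(us,57,66,-1),m(us,90,101,1); print(n,t,b,xt(t,.07,y,np.min),xt(b,.07,y,np.max))
t=m(B,58,66,1);t2=m(B,58,66,-1);b=m(B,90,101,1);print('board',t,t2,b)
zk=st['tool_pos'][2]+.0175+.003
for t in(t,t2):print(xt(t,zk,0,np.min))
print(xt(b,zk,0,np.max))
print([int(v) for v in g[50:72,256]],[int(v) for v in g[50:72,215]])
```

```text
[ 0.55971757 -0.16261399  0.07567191]
L 60.48924361029902 96.11452856108839 87.36557810051089 87.497297251154
R 61.67799046171033 97.26617734471182 86.77419695209606 86.89319032630057
board 63.8111111111111 60.137739360825464 96.74454926244604
84.10903761324117
85.64654624606305
87.89425914224181
[210, 203, 160, 96, 68, 68, 68, 68, 67, 66, 63, 58, 55, 58, 62, 64, 66, 67, 69, 70, 72, 73] [212, 212, 212, 212, 212, 212, 212, 212, 212, 205, 164, 99, 63, 61, 63, 65, 66, 68, 70, 71, 72, 73]
```

Call:
jog_arm --pt "0.0018 0.0023 0 0 0 0" --pt "0 0 0 0 0 0" --pt "0 0 0.004 0 0 0" --pt "0 0 0.004 0 0 0" --pt "0 0 0.004 0 0 0" --pt "0 0 0 0 0 0" --pt "0 0 0 0 0 0"

```text
clock: 8.12
tool_pos: [0.5566, -0.1605, 0.0624]
eef_rot: [0.0, -0.123, 0.992, 0.0]
contact_force: [0.3, 0.2, -4.8]
finger_gap: 0.53
gripper_force: 49.9
```

Run:
```python
from h import *
s=snap('wrist')
for i in range(3):
    st=readout.read_state();print(st['tool_pos'],st['contact_force'],st['wrist_torque']); snap('top')
cv2.imwrite('pics/w4.png',cv2.resize(s['frame'][20:170,156:356],(800,600),interpolation=cv2.INTER_CUBIC))
```

```text
[ 0.55670081 -0.16054983  0.06250953] [ 0.44910833  0.31339752 -4.88810224] [ 0.10563848  0.0566138  -0.00974172]
[ 0.55670621 -0.16056697  0.06256892] [-0.09877899 -1.16826264 -4.52825075] [ 0.04004186  0.09742242 -0.01549839]
[ 0.5567245  -0.16056588  0.06261255] [ 0.0312828   0.3999568  -3.87796256] [0.05577943 0.08261845 0.03008261]
```

View pics/w4.png

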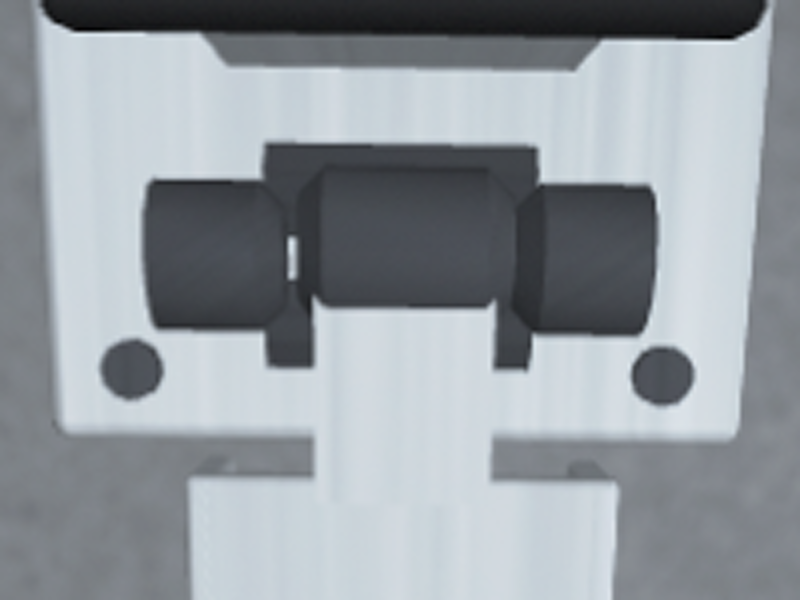

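The fixed knuckles are now centred at x≈401 and the board knuckle at ≈407, so I need about −0.7 mm along y. The board and base edges are parallel. Lowering further.

Call:
jog_arm --pt "-0.0003 -0.0007 0 0 0 0" --pt "0 0 0.003 0 0 0" --pt "0 0 0.003 0 0 0" --pt "0 0 0.002 0 0 0" --pt "0 0 0 0 0 0" --pt "0 0 0 0 0 0"

```text
clock: 9.07
tool_pos: [0.5571, -0.1611, 0.0544]
eef_rot: [0.0, -0.123, 0.992, 0.0]
contact_force: [-0.7, 0.5, -4.4]
finger_gap: 0.526
gripper_force: 49.9
```

Call:
jog_arm --pt "0 0 0.001 0 0 0" --pt "0 0 0.001 0 0 0" --pt "0 0 0 0 0 0" --pt "0 0 0 0 0 0"

```text
clock: 9.57
tool_pos: [0.557, -0.1611, 0.0524]
eef_rot: [0.0, -0.123, 0.992, 0.0]
contact_force: [0.8, 0.8, -4.7]
finger_gap: 0.525
gripper_force: 49.9
```

Call:
jog_arm --pt "0 0 0.001 0 0 0" --pt "0 0 0.001 0 0 0" --pt "0 0 0 0 0 0" --pt "0 0 0 0 0 0"

```text
clock: 10.07
tool_pos: [0.557, -0.1611, 0.0504]
eef_rot: [0.0, -0.123, 0.992, 0.0]
contact_force: [0.3, 0.2, -3.8]
finger_gap: 0.53
gripper_force: 49.9
```

Call:
jog_arm --pt "0 0 0.0005 0 0 0" --pt "0 0 0 0 0 0" --pt "0 0 0 0 0 0"

```text
clock: 10.45
tool_pos: [0.557, -0.1611, 0.0499]
eef_rot: [0.0, -0.123, 0.992, 0.0]
contact_force: [-0.0, 0.8, -4.4]
finger_gap: 0.529
gripper_force: 49.9
```

Call:
jog_arm --pt "0 0 0.0005 0 0 0" --pt "0 0 0 0 0 0" --pt "0 0 0 0 0 0"

```text
clock: 10.82
tool_pos: [0.5571, -0.1611, 0.0495]
eef_rot: [0.0, -0.123, 0.992, 0.0]
contact_force: [0.0, -0.0, -3.7]
finger_gap: 0.523
gripper_force: 49.9
```

Call:
jog_arm --pt "0 0 0.0004 0 0 0" --pt "0 0 0 0 0 0" --pt "0 0 0 0 0 0"

```text
clock: 11.2
tool_pos: [0.5572, -0.1611, 0.0492]
eef_rot: [0.0, -0.123, 0.992, -0.0]
contact_force: [0.8, 0.8, -2.3]
finger_gap: 0.529
gripper_force: 49.9
```

Call:
jog_arm --pt "0 0 0.0004 0 0 0" --pt "0 0 0 0 0 0" --pt "0 0 0 0 0 0"

```text
clock: 11.58
tool_pos: [0.5573, -0.1611, 0.0488]
eef_rot: [0.0, -0.123, 0.992, -0.0]
contact_force: [1.0, 0.8, -1.9]
finger_gap: 0.527
gripper_force: 49.9
```

Run:
```python
from h import *
F=[];M=[]
for i in range(6):
    s=snap('wrist') if i==0 else snap('top')
    st=readout.read_state();F.append(st['contact_force']);M.append(st['wrist_torque'])
print(st['tool_pos'],np.mean(F,0),np.mean(M,0))
s2=snap('scene')
a=cv2.resize(s['frame'][20:170,156:356],(600,450),interpolation=cv2.INTER_CUBIC)
b=cv2.resize(s2['frame'][125:215,160:260],(500,450),interpolation=cv2.INTER_CUBIC)
cv2.imwrite('pics/w5.png',cv2.resize(np.hstack([a,b]),(800,327),interpolation=cv2.INTER_AREA))
```

```text
[ 0.55723573 -0.16112994  0.04874414] [ 1.33606752  0.19642261 -1.08721387] [0.03128054 0.20134026 0.00754572]
```

View pics/w5.png

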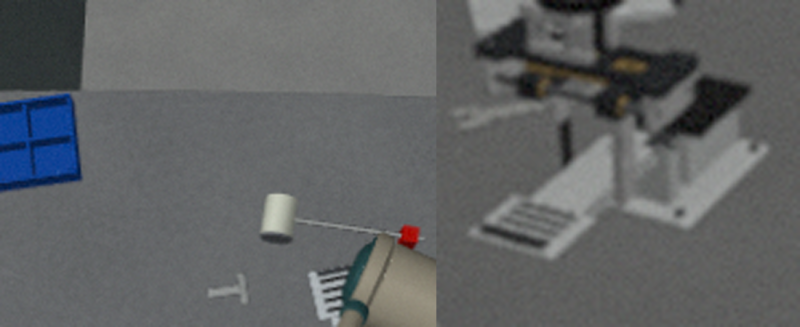

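Call:
jog_arm --pt "-0.0003 0 0 0 0 0" --pt "0 0 0.0003 0 0 0" --pt "0 0 0 0 0 0" --pt "0 0 0 0 0 0"

```text
clock: 12.42
tool_pos: [0.5573, -0.161, 0.0484]
eef_rot: [0.0, -0.123, 0.992, 0.0]
contact_force: [0.2, 0.5, -1.4]
finger_gap: 0.526
gripper_force: 49.9
```

Run:
```python
from h import *
F=[];M=[]
for i in range(5):
    st=readout.read_state();F.append(st['contact_force']);M.append(st['wrist_torque']);s=snap('wrist')
print(st['clock'],st['tool_pos'],np.mean(F,0),np.mean(M,0))
cv2.imwrite('pics/w6.png',cv2.resize(s['frame'][20:170,156:356],(800,600),interpolation=cv2.INTER_CUBIC))
```

```text
12.625 [ 0.55732032 -0.16104902  0.04838588] [ 0.96135247  0.19747177 -0.40679435] [-0.02356378  0.26336325  0.01879893]
```

View pics/w6.png

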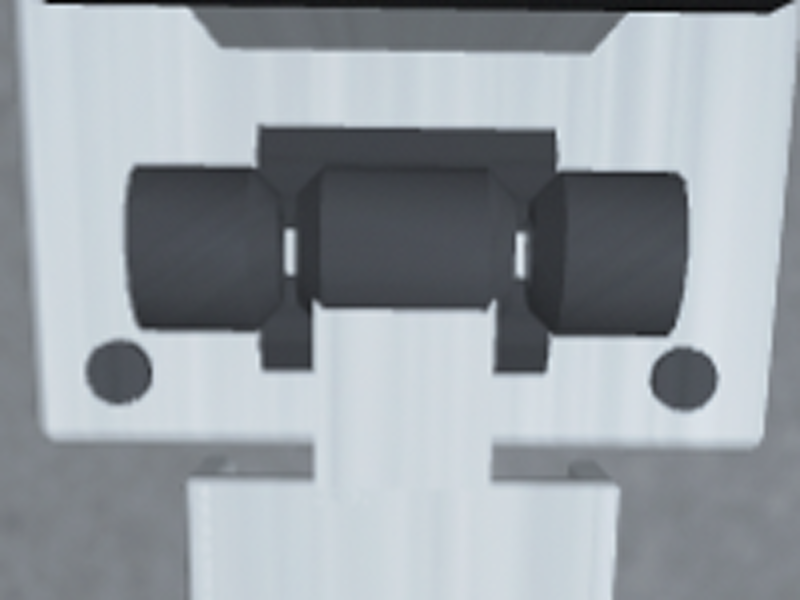

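The gaps either side of the knuckle are now even: 285–300 on the left, 515–530 on the right. The cradle carries about 4 N. I'll check the board's pitch in the grip, using a fit of its corners calibrated against picture w1, where the board lay level.

```bash
cat > pitch.py <<'E'
from h import *
import pickle
from scipy.optimize import least_squares
m=np.array([[125,40,9],[125,-40,9],[60,40,9],[60,-40,9],[-60,25,9],[-60,-25,9]])/1e3
def fit(s,dz,tag):
    Ti=np.linalg.inv(np.array(s['hand_eye']));c=dict(s);c['T']=np.array(s['hand_eye'])
    mt=m*[-1,1,-1]   # board axes -> tool axes
    def P(x): return R.from_rotvec([x[3],x[4],x[5]]).apply(mt)+[x[0],x[1],x[2]]
    x0=np.array([0,0,dz,0,0,0.])
    g=cv2.cvtColor(s['frame'],cv2.COLOR_BGR2GRAY)
    x=x0
    for k in range(3):
        p=proj(c,P(x)).astype(np.float32)
        if k==0: p0=p.copy()
        q=cv2.cornerSubPix(g,p.reshape(-1,1,2).copy(),(5,5) if k==0 else (4,4),(-1,-1),(3,40,.01))[:,0]
        ok=(np.linalg.norm(q-p,axis=1)<6)
        # tz fixed by grasp; solve x,y,pitch(about y),yaw(about z)
        r=least_squares(lambda v:(proj(c,P([v[0],v[1],dz,0,v[2],v[3]]))-q)[ok].ravel(),[0,0,0,0],loss='soft_l1')
        v=r.x;x=np.array([v[0],v[1],dz,0,v[2],v[3]])
    print(tag,p0.round(0).tolist(),'ok',ok,'xy mm',(v[:2]*1e3).round(2),'pitch,yaw deg',np.degrees(v[2:]).round(2),'res',(proj(c,P(x))-q).round(1).tolist())
if __name__=='__main__':
    w1=pickle.load(open('w1.pkl','rb')); fit(w1,.2051-.025,'rest')
    fit(pickle.load(open('w2.pkl','rb')),-.0175,'held')
    s=snap('wrist'); fit(s,-.0175,'now'); cv2.imwrite('pics/w7.png',cv2.resize(s['frame'],(800,600)))
E
python3 pitch.py
```

```text
rest [[289.0, 271.0], [221.0, 271.0], [290.0, 220.0], [219.0, 220.0], [279.0, 111.0], [230.0, 111.0]] ok [ True  True  True  True  True  True] xy mm [2.38 2.77] pitch,yaw deg [ 1.61 -0.01] res [[0.2, 0.2], [-0.2, -0.1], [0.8, -0.3], [-0.8, -0.2], [0.6, 0.2], [-0.6, 0.2]]Traceback (most recent call last):
  File "pitch.py", line 23, in <module>
    fit(pickle.load(open('w2.pkl','rb')),-.0175,'held')
    ~~~^^^^^^^^^^^^^^^^^^^^^^^^^^^^^^^^^^^^^^^^^^^^^^^^
  File "pitch.py", line 15, in fit
    q=cv2.cornerSubPix(g,p.reshape(-1,1,2).copy(),(5,5) if k==0 else (4,4),(-1,-1),(3,40,.01))[:,0]
      ~~~~~~~~~~~~~~~~^^^^^^^^^^^^^^^^^^^^^^^^^^^^^^^^^^^^^^^^^^^^^^^^^^^^^^^^^^^^^^^^^^^^^^^^
cv2.error: OpenCV(4.12.0) /io/opencv/modules/imgproc/src/cornersubpix.cpp:99: error: (-215:Assertion failed) Rect(0, 0, src.cols, src.rows).contains(cT) in function 'cornerSubPix'
```

Call:
jog_arm --pt "-0.0003 0 0 0 0 0" --pt "-0.0003 0 0 0 0 0" --pt "0 0 0 0 0 0" --pt "0 0 0 0 0 0"

```text
clock: 13.18
tool_pos: [0.5575, -0.1609, 0.0482]
eef_rot: [-0.0, -0.123, 0.992, 0.0]
contact_force: [-0.1, -0.7, -1.2]
finger_gap: 0.53
gripper_force: 49.9
```

```bash
cat > f.py <<'E'
from h import *
F=[];M=[]
for i in range(6):
    st=readout.read_state();F.append(st['contact_force']);M.append(st['wrist_torque']);s=vision.snapshot('top')
print(st['clock'],st['tool_pos'],np.mean(F,0),np.mean(M,0),st['eef_rot'])
E
python3 f.py
```

```text
13.425 [ 0.5574834  -0.16091512  0.04824971] [-0.58454464 -0.9097643  -0.63686167] [-0.20036469  0.58317381  0.04596149] [-3.79497217e-04 -1.23267309e-01  9.92373429e-01  5.83213976e-05]
```

Fx changed sign over the 0.6 mm shift, so the knuckle is seated on both walls of the V. I'll centre it and ease the press slightly.

Call:
jog_arm --pt "0.0002 0 0 0 0 0" --pt "0 0 -0.0003 0 0 0" --pt "0 0 0 0 0 0" --pt "0 0 0 0 0 0" --pt "0 0 0 0 0 0"

```text
clock: 14.1
tool_pos: [0.5575, -0.1609, 0.0486]
eef_rot: [-0.0, -0.123, 0.992, 0.0]
contact_force: [-1.8, -2.3, -3.1]
finger_gap: 0.528
gripper_force: 49.9
```

```bash
python3 f.py
python3 - <<'E'
from h import *
s=snap('wrist');s2=snap('scene')
a=cv2.resize(s['frame'][40:120,166:346],(800,356),interpolation=cv2.INTER_CUBIC)
b=cv2.resize(s2['frame'][140:205,165:245],(300,244),interpolation=cv2.INTER_CUBIC)
cv2.imwrite('pics/w8.png',np.vstack([a,np.pad(b,((0,0),(0,500),(0,0)))]))
E
```

```text
14.35 [ 0.55756555 -0.16090776  0.04859239] [-1.20192122 -1.36972009 -2.32733982] [-0.23606703  0.58244014  0.06393067] [-1.05280851e-04 -1.23168050e-01  9.92385817e-01  9.82650583e-05]
```

View pics/w8.png

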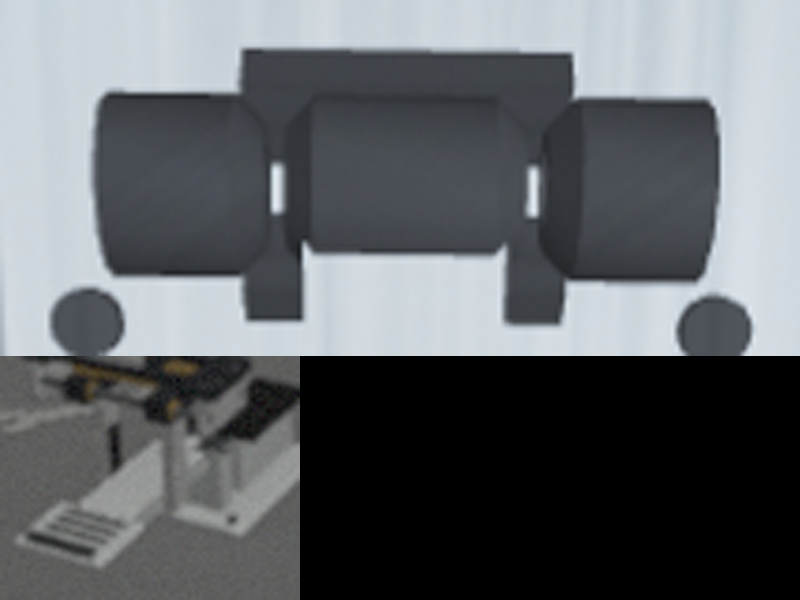

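Call:
jog_arm --pt "0.0003 0 0 0 0 0" --pt "0 0 0.0002 0 0 0" --pt "0 0 0 0 0 0" --pt "0 0 0 0 0 0" --pt "0 0 0 0 0 0"

```text
clock: 15.12
tool_pos: [0.5576, -0.161, 0.0485]
eef_rot: [0.0, -0.123, 0.992, 0.0]
contact_force: [-0.7, -0.6, -1.7]
finger_gap: 0.528
gripper_force: 49.9
```

```bash
python3 f.py
```

```text
15.375 [ 0.55754088 -0.16096235  0.04850359] [-0.89223803 -0.41257547 -1.6731603 ] [-0.11688034  0.5207719   0.04218978] [ 1.64935305e-04 -1.23146266e-01  9.92388517e-01  4.59048724e-05]
```

```bash
python3 -c "
from rig import job_done
print(job_done())"
```

```text
the job is handed in; nothing more can be done
None
```

I handed the job in at about 15 s: the aluminium footboard is still gripped, toe pointing away from the black heel plate, its knuckle centred between the fixed knuckles and pressed into the cradle with about 3 N; I couldn't measure its pitch directly, and I estimate the toe droops by at most about 1°.

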